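# Unload the benchtop centrifuge and latch its lid

## Task

The spin is over: press the front of the centrifuge's lid to trip its push-push latch and let the lid swing up, then draw out the sample tube on the hinge side of the rotor and stand it upright in an empty hole of the tube rack, lowering it in rather than dropping it. Then bring the lid down and press it until the latch holds it shut again. Do not lean hard on the lid, leave the balance tube in the rotor, and do not disturb the other tubes or the bottle.

Things in the scene. Friction and masses are not known exactly. Their poses are not given: they have to be found in the camera images.
- centrifuge: Compact centrifuge, fixed: light blue housing 275 mm deep, 226 mm wide, flat deck 136 mm high, sloping white control panel towards the robot. Origin on the bench under the rotor's axis; +x runs from the panel to the lid's hinge at the back, z up. Its bowl is 182 mm across.
- rotor_top (a point): Top of the rotor's hub on its axis. The rotor holds six white sleeves, 52 mm deep, their mouths on a circle of 50 mm radius, 93 mm above the bench; they lean 28 degrees with their tops towards the axis. The rotor turns if pushed round with more than about 2 N at the sleeves.
- lid (a joint): Lid angle, rad: 0 latched shut, 1.32 fully open at its stop, about -0.024 (5 mm lower at the pad) pressed on to a rubber stop. Sprung open: once freed it swings up by itself in 2 s. Swinging it down takes 1 to 4 N near the front edge, the stroke from latched to the stop about 3 N; at the stop the force rises steeply, 8 to 12 N is plenty. Press slowly: 10 mm/s.
- latch (a point): The push-push latch, in the deck under the front edge of the lid. With the lid latched: press it down more than 3 mm and let go, and it is freed. With the lid brought down from open: press it on to the stop (more than 4 mm below the latched height) and let go, and it latches. After too short a press the lid stays latched, or comes up again: press again.
- lid_pad (a point): Centre of the top of the black press pad, 80 mm wide and 20 mm deep, on the middle of the lid's front edge; 210 mm from the hinge axis, 5 mm above the lid's mid-plane, 153 mm above the bench when shut. Moves with the lid; z is the lid's outer normal, x points to the hinge. The lid is a grey frame 10 mm thick, 216 mm wide, with a clear window flush on top; its edge is 223 mm from the hinge.
- lid_hinge (a point): Middle of the lid's hinge axis, along the housing's y at the back of the deck, 148 mm above the bench, 106 mm behind the rotor's axis. Open, the lid rises from here towards the robot at 76 degrees, its front edge 365 mm up, with the 30 mm steel strike of the latch under that edge: it leans over the sample tube and leaves no room there for an upright tool.
- tube_mid (a point): Centre of the sample tube, the one in the rotor nearest the hinge. Clear, 16 mm wide, paper label, black cap 20 mm wide and 22 mm tall; 92 mm long in all, about 30 g, flat foot. z runs from foot to cap. It leans 28 degrees, cap towards the rotor's axis; 40 mm stand out of its sleeve, which has 2 mm of play all round. Draw it out along its own z.
- balance_mid (a point): Centre of the balance tube, same make as the sample tube, in the opposite sleeve (control-panel side), leaning the other way; it stays there.
- rack: White sheet-metal tube rack, fixed, 152 mm (x) by 86 mm (y), top 52 mm high; origin under its centre, z up. Two rows of four round 20 mm holes at x = -51, -17, 17, 51 and y = -19, 19 mm from the origin. A tube stands on the rack's floor, 6 mm above the bench, its cap from 24 mm above the rack's top. The two holes at x = 51 are taken, six are empty.
- tube_b_mid (a point): The same kind of capped tube (16 mm wide, 92 mm tall), standing in the rack's hole at x = 51, y = 19 mm; leave it. The point is its centre.
- tube_c_mid (a point): The same kind of capped tube (16 mm wide, 92 mm tall), standing in the rack's hole at x = 51, y = -19 mm; leave it. The point is its centre.
- tip_box: Shut box of pipette tips, blue foot and clear hood, 125 x 85 x 60 mm, fixed, on the other side of the centrifuge from the rack. Origin under its centre.
- reagent: Loose amber reagent bottle with a white cap, 60 mm wide, 135 mm tall; origin at the centre of its underside. Leave it standing.

How it is judged:
On the way, in this order (a step that is already met when the one before it is completed fails the run):
1. the latch is tripped and the lid has swung up (value of joint lid above 1 rad), for 0.2 s.
2. the sample tube stands upright on the floor of the rack in one of its holes, let go (x of tube_mid in the frame of rack between -0.072 and 0.072 m and y of tube_mid in the frame of rack between -0.04 and 0.04 m and z of tube_mid in the frame of rack below 0.06 m and angle between tube_mid's own z axis and vertical below 0.2 rad and contact force between the fingers and tube below 0.05 N), for 0.2 s.
At the end, for the whole second after the job is handed in: the sample tube stands at rest in a hole of the rack, foot on its floor (to 8 mm) and within 0.2 rad of upright; the latch holds the lid shut (joint within 0.012 rad of 0) with nobody pressing; the balance tube is within 30 mm of where it was (x of tube_mid in the frame of rack between -0.072 and 0.072 m and y of tube_mid in the frame of rack between -0.04 and 0.04 m and z of tube_mid in the frame of rack below 0.06 m and angle between tube_mid's own z axis and vertical below 0.2 rad and linear speed of tube below 0.02 m/s and value of joint lid between -0.012 and 0.012 rad and distance of balance_mid from where it was at the start of the episode below 0.03 m); the robot touches nothing.
It fails at once if the lid is pushed with more than 40 N (contact force between any of the fingers, the arm and lid above 40 N).
It fails at once if the tube is dropped into the rack (faster than 0.6 m/s once its foot is in a hole) (x of tube_mid in the frame of rack between -0.072 and 0.072 m and y of tube_mid in the frame of rack between -0.04 and 0.04 m and z of tube_mid in the frame of rack below 0.085 m and linear speed of tube above 0.6 m/s).
It fails at once if the balance tube is shifted by more than 30 mm (distance of balance_mid from where it was at the start of the episode above 0.03 m).
It fails at once if a tube already in the rack is lifted or shifted by more than 20 mm (distance of any of tube_b_mid, tube_c_mid from where it was at the start of the episode above 0.02 m).
It fails at once if the reagent bottle is pushed more than 30 mm or tipped (distance of reagent from where it was at the start of the episode above 0.03 m or angle between reagent's own z axis and vertical above 0.3 rad).
It also fails if it takes over 72 s, if anything falls off the work surface, if the arm or the gripper's body presses on something with over 40 N, if the wrist force passes 120 N, or if a joint passes its speed limit or range.

## Robot

A 6-joint arm with a two-finger parallel gripper is mounted at the origin on the work surface. World frame = base frame: x ahead of the robot, y to its left, z up, the work surface at z = 0. Lengths are in m, angles in rad, forces in N, time in s.
With the tool pointing down it reaches from about 0.4 to 0.925 m from the base axis. Payload 12.5 kg.
Tool frame: the origin (TCP) lies on the centre line of the jaws, within the pads' length; the fingertips stand 11 mm ahead of it and the grasp point (between the pads) lies 8 mm behind it; z points along the fingers, y is the line along which they close (so a half turn about z gives the same grasp; the last joint's range is limited). The gripper opens to 95 mm and grips with 3 to 60 N. Pads are 20 mm wide; open, the fingers measure 119 mm over their backs; the gripper's body (75 mm by 180 mm) begins 59 mm behind the grasp point.
Start: joints at [-1.266, 0.491, 1.559, -0, 1.092, -0.106], TCP at [0.25, -0.573, 0.226] pointing down, gripper open.
Joint ranges: [-3.1, 3.1], [-0.84, 2.19], [0.05, 2.79], [-1.13, 4.28], [0.06, 2.93], [-2.69, 2.69]. Speed limits (rad/s): [2.22, 2.22, 2.79, 3.14, 3.14, 3.14].

## Interface

Orientations are given as a unit quaternion [x, y, z, w].
In Python, from cell import ctrl gives the robot as it stands. The module is installed in compiled form; this text tells all that it offers.
- The arm moves only by the tool play_rows, never from a script. Its argument "moves" is a list that holds one entry, the list of rows, each a list of 4 numbers: the shift along the world's x, y, z in units of 30 mm (1.0 is 30 mm), then the turn about the world's z in rad. A call has 1 to 8 rows; each row shifts and turns the commanded pose from where the row before left it; what a row does not reach is not made up. A row lasts 1/8 s, in which the tool goes at most 62.5 mm and 10.7 degrees, less where a joint would pass 70% of its speed; a pose out of reach is approached as far as the arm can. A call is refused whole if a number of a shift passes 1 or a number of a turn 0.188, either way. A call with a gripper value outside its range is refused whole. "hand" is the finger opening in mm, from 0 to 95.1, set as the call begins (left out, the last holds). The fingers move at their own pace and stop on an object; the grip force is fixed at half the most. Time passes only in rows, so rows that do not move let the fingers close. It gives the time, the measured TCP pose, the force, the opening and the grip force at its end, in the units of the state.
- ctrl.state(): the state, without advancing time (a new reading comes with each control period).
- ctrl.grab_frame(name): name is "side" or "top"; returns (picture, depth): 384x512x3 uint8, red, green, blue; 384x512 float32, m along the optical axis (not along the pixel's ray), 0 where there is no reading.
- ctrl.camera_model(name): a dict with "K" (3x3 intrinsics, pixels), "k1" (the pictures are not rectified: a ray, as slopes to the right and down, at radius r is drawn at 1 + k1 r^2 times it, then the intrinsics apply), "rvec" (rotation vector, rad) and "tvec" (3), from world to camera coordinates, as OpenCV has them. Camera axes: x right, y down, z forward; pixel columns grow to the right and rows downward; lengths in m; the calibration is good to about 2 mm. A picture is of the moment at which its call begins. camera_model takes no time and is no camera call.
- ctrl.finish_job(): hands the job in; it is judged then, once.
The state is a dict: "clock": time; "q": joint angles; "joint_velocities": joint speeds; "joint_torque": joint torques, N m; "tcp_pos": TCP position; "tool_rot": TCP orientation; "wrist_force": force on the tool from outside, world axes, zero at the start; "torque": the same for the moment, N m; "width": finger opening in m; "finger_force": force on a finger pad.
Only numpy, scipy, OpenCV 4.12 (cv2) and the standard library are available. Lean on these libraries where they do the work, as an engineer would, in place of code of your own. Each camera call takes 0.05 s, during which the arm holds its last target. There are 200 camera calls.

## Working session

There is one attempt and no reset: what is moved stays moved. The work goes in short steps, Python scripts to look and compute and a tool call to move; the robot and the scene stay as the last step left them, time stands still between calls to the robot, and variables do not carry over. Pictures are saved under pics/ and viewed, at most 10 in all, crops included, and the job is handed in when it is done.

Besides the shell and the picture viewer there is one more tool, called after "Request:" in YAML: its name, and indented under it one key for each argument. play_rows: Moves the arm, as the interface text tells. Its arguments: {"type":"object","properties":{"moves":{"type":"array"},"hand":{"type":"number"}},"required":["moves"]}

```bash
mkdir -p pics
cat > h.py <<'E'
import numpy as np, cv2
from cell import ctrl
def cam(n):
    m=ctrl.camera_model(n); K=np.array(m["K"],float); R=cv2.Rodrigues(np.array(m["rvec"],float))[0]; t=np.array(m["tvec"],float).ravel()
    return K,float(m["k1"]),R,t
def rays(n,px):
    K,k1,R,t=cam(n); px=np.atleast_2d(np.array(px,float))
    d=np.c_[(px[:,0]-K[0,2])/K[0,0],(px[:,1]-K[1,2])/K[1,1]]; u=d.copy()
    for _ in range(20): u=d/(1+k1*(u**2).sum(1,keepdims=True))
    return -R.T@t, u, R
def onplane(n,px,z):
    c,u,R=rays(n,px); w=np.c_[u,np.ones(len(u))]@R
    return c+w*((z-c[2])/w[:,2])[:,None]
def cloud(n,D):
    v,u=np.mgrid[:D.shape[0],:D.shape[1]]; K,k1,R,t=cam(n)
    c,uu,R=rays(n,np.c_[u.ravel(),v.ravel()])
    P=(np.c_[uu,np.ones(len(uu))]*D.reshape(-1,1)-t)@R
    P[D.ravel()<=0]=np.nan
    return P.reshape(*D.shape,3)
def proj(n,P):
    K,k1,R,t=cam(n); c=np.atleast_2d(P)@R.T+t; s=c[:,:2]/c[:,2:]; s=s*(1+k1*(s**2).sum(1,keepdims=True))
    return s*[K[0,0],K[1,1]]+[K[0,2],K[1,2]]
E
python3 - <<'E'
from h import *
s=ctrl.state(); print({k:np.round(v,3) for k,v in s.items()})
for n in("top","side"):
    im,D=ctrl.grab_frame(n); np.savez(f"{n}0.npz",im=im,D=D); cv2.imwrite(f"pics/{n}0.png",im[:,:,::-1])
    K,k1,R,t=cam(n); print(n,-R.T@t,R[2],K[0,0],k1)
E
```

```text
{'clock': np.float64(0.0), 'q': array([-1.266,  0.492,  1.559,  0.   ,  1.092, -0.106]), 'joint_velocities': array([ 0.001,  0.001, -0.001,  0.   , -0.   ,  0.002]), 'joint_torque': array([ 0.0000e+00, -6.1265e+01, -2.5818e+01,  6.9000e-02,  4.8000e-02,
       -0.0000e+00]), 'tcp_pos': array([ 0.25 , -0.573,  0.225]), 'tool_rot': array([ 0.979,  0.204, -0.   , -0.001]), 'wrist_force': array([-0.632, -0.266, -0.625]), 'torque': array([-0.02 ,  0.052, -0.045]), 'finger_force': np.float64(0.0), 'width': np.float64(0.095)}
top [ 0.42942324 -0.03003499  1.0506451 ] [ 0.1478224   0.00245823 -0.98901087] 359.25381672352046 -0.08478295080831749
side [ 0.39345523 -1.09813503  0.81763237] [ 0.11255686  0.83922566 -0.53200681] 462.6360531203187 -0.028611124369741895
```

View pics/top0.png

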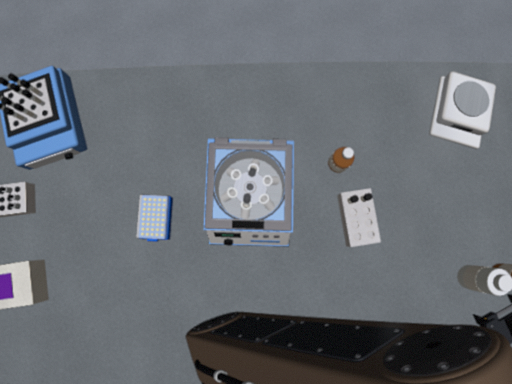

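View pics/side0.png

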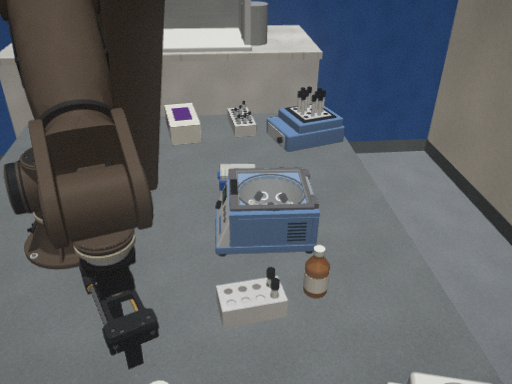

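The top view shows the centrifuge in the middle: rotor at about (250,186), black pad at (248,225), hinge at the top edge, and the two caps at (252,171) and (248,199). The rack is at (361,217) with its two tubes at the far end, (353,198) and (367,197), and the bottle is at (342,158). The side view confirms this layout. Next I measure these points and the outline of the tool.

Run:
```python
from h import *
a=np.load("top0.npz"); im,D=a["im"],a["D"]; P=cloud("top",D); b=np.load("side0.npz"); S=cloud("side",b["D"])
def rect(m,name):
    p=P[m][:,:2].astype(np.float32); r=cv2.minAreaRect(p); print(name,len(p),np.round(r[0],4),np.round(r[1],3),round(r[2],2),np.round(np.nanmedian(P[m][:,2]),4))
v,u=np.mgrid[:384,:512]
z=P[...,2]; box=lambda u0,u1,v0,v1:(u>=u0)&(u<u1)&(v>=v0)&(v<v1)
rect(box(335,385,180,255)&(abs(z-.052)<.008),"rack")
rect(box(195,305,130,240)&(abs(z-.148)<.01),"lid/deck")
rect(box(225,272,215,235)&(z>.14)&(im.sum(2)<150),"pad")
hsv=cv2.cvtColor(im,cv2.COLOR_RGB2HSV)
dark=(im.max(2)<75)
n,l,st,c=cv2.connectedComponentsWithStats(((dark)&box(205,385,140,240)).astype(np.uint8))
for i in range(1,n):
    if st[i,4]>12: print(st[i],np.round(c[i],1),"med",np.round(np.nanmedian(P[l==i],0),4), "z.125",np.round(onplane("top",c[i],.118)[0],4))
rack_w=box(335,385,180,255)&(abs(z-.052)<.008)
cv2.imwrite("pics/crop.png",cv2.resize(im[130:255,195:395,::-1],None,fx=4,fy=4,interpolation=cv2.INTER_CUBIC))
s=ctrl.state(); from scipy.spatial.transform import Rotation as Ro
Rt=Ro.from_quat(s["tool_rot"]).as_matrix()
Q=np.concatenate([P.reshape(-1,3),S.reshape(-1,3)]);Q=Q[~np.isnan(Q[:,0])]; L=(Q-s["tcp_pos"])@Rt
k=(np.hypot(L[:,0],L[:,1])<.16)&(L[:,2]<.02)
L=L[k]
for h in np.arange(-.4,.02,.02):
    q=L[(L[:,2]>=h)&(L[:,2]<h+.02)]
    if len(q)>3: print(round(h,2),len(q),np.round(np.r_[q[:,0].min(),q[:,0].max(),q[:,1].min(),q[:,1].max()],3))
```

```text
rack 1366 [ 0.4813 -0.3156] [0.154 0.089] 7.61 0.0532
lid/deck 7619 [ 0.5683 -0.0093] [0.226 0.238] 87.26 0.1546
pad 196 [ 0.4653 -0.0036] [0.072 0.015] 88.75 0.1556
[363 194   9   7  44] [367.  196.7] med [ 0.5329 -0.3243  0.0986] z.125 [ 0.5304 -0.318   0.118 ]
[350 196   8   6  40] [353.6 198.6] med [ 0.528  -0.2875  0.0995] z.125 [ 0.5262 -0.282   0.118 ]
[232 221  32   8 235] [247.8 224.2] med [ 0.4649 -0.0049  0.1556] z.125 [ 0.4661 -0.0033  0.118 ]
[214 233  27   5 101] [227.1 234.5] med [0.4406 0.0521 0.0985] z.125 [0.4409 0.0504 0.118 ]
-0.4 1493 [-0.039  0.068 -0.157 -0.108]
-0.38 1746 [-0.043  0.072 -0.154 -0.077]
-0.36 2154 [-0.056  0.072 -0.153 -0.045]
-0.34 1729 [-0.06   0.07  -0.136 -0.006]
-0.32 2723 [-0.065  0.062 -0.085  0.034]
-0.3 3158 [-0.069  0.063 -0.096  0.051]
-0.28 2228 [-0.07   0.061 -0.105  0.055]
-0.26 1169 [-0.069  0.06  -0.013  0.055]
-0.24 439 [-0.067  0.058 -0.007  0.048]
-0.22 1169 [-0.046  0.042 -0.005  0.043]
-0.2 342 [-0.042  0.037  0.002  0.043]
-0.18 611 [-0.039  0.036 -0.009  0.04 ]
-0.16 213 [-0.036  0.031  0.004  0.019]
-0.14 439 [-0.026  0.025 -0.051  0.02 ]
-0.12 2340 [-0.036  0.034 -0.09   0.092]
-0.1 854 [-0.037  0.036 -0.089  0.09 ]
-0.08 398 [-0.037  0.036 -0.082  0.084]
-0.06 6 [-0.013  0.01   0.058  0.06 ]
-0.04 204 [-0.013  0.012 -0.051  0.06 ]
-0.02 256 [-0.013  0.012 -0.056  0.058]
0.0 87 [-0.013  0.012 -0.053  0.054]
```

View pics/crop.png

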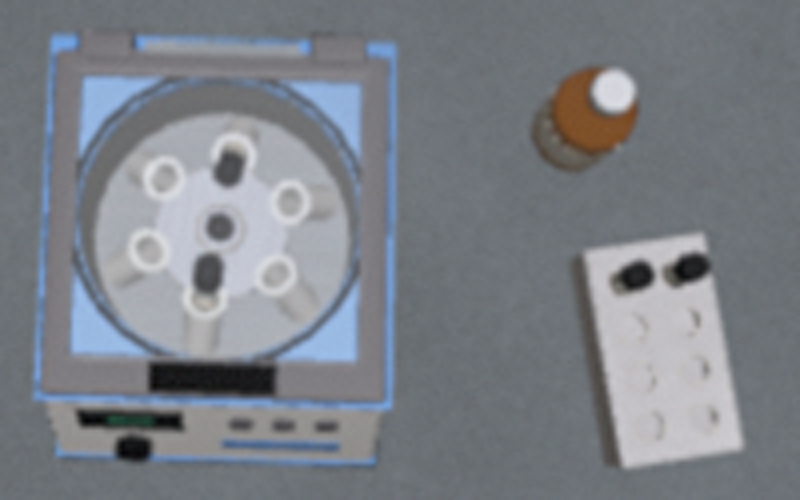

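The crop shows the sample cap at about (252.5,172) in full-frame pixels, the hub at (250,187), the balance cap at (247,198) and the pad at (248,225). Measured sizes agree with those given: rack 154x89, deck 226, pad height 0.155. I'll start by moving to the lid pad with the fingers closed.

Request:
play_rows:
  moves:
    - [[0.36, 1, 0.1, -0.024], [0.36, 1, 0.1, -0.024], [0.36, 1, 0.1, -0.024], [0.36, 1, 0.1, -0.024], [0.36, 1, 0.1, -0.024], [0.36, 1, 0.1, -0.024], [0.36, 1, 0.1, -0.024], [0.36, 1, 0.1, -0.024]]
  hand: 0

```text
clock: 1.1
tcp_pos: [0.3362, -0.3319, 0.2496]
tool_rot: [0.994, 0.109, -0.0, -0.0]
wrist_force: [-0.3, -0.3, 0.5]
width: 0.0204
finger_force: 0.0
```

Request:
play_rows:
  moves:
    - [[0.36, 1, 0, -0.024], [0.36, 1, 0, -0.024], [0.36, 1, 0, -0.024], [0.36, 1, 0, -0.024], [0.36, 1, 0, -0.024], [0.36, 1, 0, -0.024], [0.36, 1, 0, -0.024], [0.36, 1, 0, -0.024]]

```text
clock: 2.1
tcp_pos: [0.4225, -0.0919, 0.2495]
tool_rot: [1.0, 0.013, -0.0, -0.0]
wrist_force: [0.2, 0.3, -0.4]
width: 0.0007
finger_force: 0.0
```

Request:
play_rows:
  moves:
    - [[0.48, 1, -0.8, -0.024], [0.48, 1, -0.8, -0.024], [0.48, 0.95, -0.8, -0.024], [0, 0, -0.4, 0]]

```text
clock: 2.6
tcp_pos: [0.4657, -0.0031, 0.1644]
tool_rot: [1.0, -0.021, -0.001, -0.0]
wrist_force: [1.1, 1.6, 3.8]
width: 0.0007
finger_force: 1.7
```

Request:
play_rows:
  moves:
    - [[0, 0, -0.04, 0], [0, 0, -0.04, 0], [0, 0, -0.04, 0], [0, 0, -0.04, 0]]

```text
clock: 3.1
tcp_pos: [0.4656, -0.005, 0.1613]
tool_rot: [1.0, -0.023, 0.0, 0.0]
wrist_force: [-1.0, -1.9, 3.0]
width: 0.0004
finger_force: 1.5
```

Request:
play_rows:
  moves:
    - [[0, 0, -0.03, 0], [0, 0, -0.03, 0], [0, 0, 0, 0]]

```text
clock: 3.48
tcp_pos: [0.4658, -0.0047, 0.1592]
tool_rot: [1.0, -0.023, 0.0, 0.0]
wrist_force: [-1.4, -2.6, 3.5]
width: 0.0006
finger_force: 2.2
```

Request:
play_rows:
  moves:
    - [[0, 0, 0.1, 0], [0, 0, 0.2, 0], [-0.2, 0, 0.3, 0], [-0.7, 0, 0.3, 0], [-0.9, 0, 0, 0], [-0.5, 0, 0, 0], [0, 0, 0, 0], [0, 0, 0, 0]]

```text
clock: 4.47
tcp_pos: [0.3974, -0.0046, 0.1862]
tool_rot: [1.0, -0.023, 0.0, 0.0]
wrist_force: [0.0, 0.1, 0.3]
width: 0.0005
finger_force: 0.0
```

Request:
play_rows:
  moves:
    - [[0, -0.8, 1, 0], [0, -0.8, 1, 0], [0, -0.8, 1, 0], [0, -0.8, 1, 0], [0, -0.8, 1, 0], [0, -0.8, 1, 0], [0, -0.8, 1, 0], [0, -0.8, 0, 0]]

```text
clock: 5.48
tcp_pos: [0.3976, -0.1979, 0.398]
tool_rot: [1.0, -0.023, 0.001, 0.001]
wrist_force: [-0.0, -0.5, 0.3]
width: 0.0004
finger_force: 0.0
```

Run:
```python
from h import *
a,D=ctrl.grab_frame("top"); np.savez("top1.npz",im=a,D=D); b,E=ctrl.grab_frame("side"); np.savez("side1.npz",im=b,D=E)
c=np.hstack([cv2.resize(a[130:250,190:310],(400,400),interpolation=cv2.INTER_CUBIC),cv2.resize(b[100:270,180:350],(400,400),interpolation=cv2.INTER_CUBIC)])
cv2.imwrite("pics/open.png",c[:,:,::-1]); print(ctrl.state()["q"],ctrl.state()["clock"])
```

```text
[-6.11843116e-01  7.68688781e-02  1.69651813e+00 -3.00177920e-04
  1.36806038e+00  1.00593089e+00] 5.575
```

View pics/open.png

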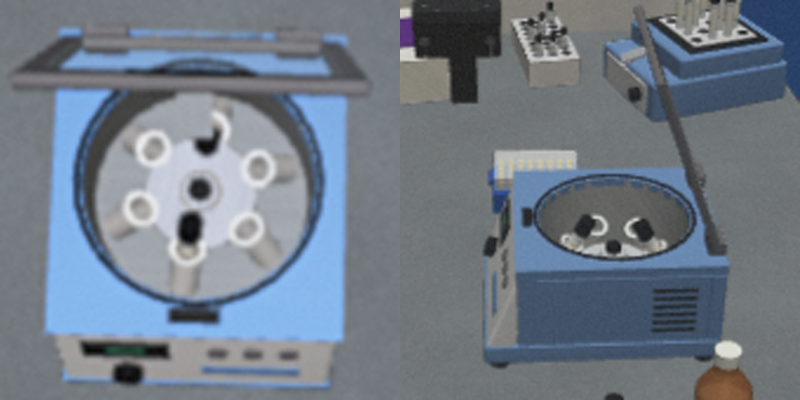

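The lid is open: in the side crop it rises from the rear edge and leans toward the robot. In the top crop the sample cap at about (207,140) is partly hidden under the lid frame, with the hub at (200,188) and the balance cap at (190,228). An upright wrist would hit the lid and its strike, so I'll check what the arm does at its reach limit and whether the tool pitches there.

Request:
play_rows:
  moves:
    - [[1, -0.5, 0, 0], [1, -0.5, 0, 0], [1, -0.5, 0, 0], [1, -0.5, 0, 0], [1, -0.5, 0, 0], [1, -0.5, 0, 0], [1, -0.5, 0, 0], [1, -0.5, 0, 0]]

```text
clock: 6.58
tcp_pos: [0.6381, -0.3161, 0.3953]
tool_rot: [1.0, -0.022, -0.0, -0.0]
wrist_force: [-0.4, -0.6, 0.5]
width: 0.0005
finger_force: 0.0
```

Request:
play_rows:
  moves:
    - [[1, -0.5, 0, 0], [1, -0.5, 0, 0], [1, -0.5, 0, 0], [1, -0.5, 0, 0], [1, -0.5, 0, 0], [1, -0.5, 0, 0], [1, -0.5, 0, 0], [1, -0.5, 0, 0]]

```text
clock: 7.58
tcp_pos: [0.8191, -0.4071, 0.3665]
tool_rot: [0.999, -0.022, 0.022, 0.01]
wrist_force: [-0.7, -0.2, 0.2]
width: 0.0003
finger_force: 0.0
```

Run:
```python
from h import *
s=ctrl.state(); print(s["q"],s["tool_rot"],np.hypot(*s["tcp_pos"][:2]))
```

```text
[-0.53434574  1.0618394   0.04731648  0.00365067  1.98397579  1.08276641] [ 0.99945464 -0.02237601  0.02193976  0.0104106 ] 0.9146768867037722
```

The tool pitches slightly at the limit. I'll see whether the tilt grows and persists.

Request:
play_rows:
  moves:
    - [[1, -0.5, 0, 0], [1, -0.5, 0, 0], [1, -0.5, 0, 0], [1, -0.5, 0, 0], [1, -0.5, 0, 0], [1, -0.5, 0, 0], [1, -0.5, 0, 0], [1, -0.5, 0, 0]]

```text
clock: 8.57
tcp_pos: [0.8837, -0.4405, 0.2846]
tool_rot: [0.995, -0.022, 0.086, 0.04]
wrist_force: [-0.1, -0.8, 0.1]
width: 0.0004
finger_force: 0.0
```

Run:
```python
from h import *
s=ctrl.state(); print(s["q"],s["tool_rot"],s["tcp_pos"],np.hypot(*s["tcp_pos"][:2]))
from scipy.spatial.transform import Rotation as Ro
print(Ro.from_quat(s["tool_rot"]).as_matrix()[:,2])
```

```text
[-0.5327379   1.1553756   0.04835386  0.01339708  1.74895935  1.08685063] [ 0.99526816 -0.02248137  0.08552422  0.04026778] [ 0.88367842 -0.44052311  0.28458441] 0.9873946269289298
[ 0.16842851 -0.08399989 -0.98212823]
```

The tilt grows under a push at the limit and carries over, which is what the leaning tube needs. I'll turn the tool so that further pitch lines up with the finger plane, then push more.

Request:
play_rows:
  moves:
    - [[-1, 0.5, 1, -0.13], [-1, 0.5, 0.6, -0.13], [0, 0, 0.6, -0.13], [0, 0, 0.6, -0.13], [0, 0, 0.6, -0.13]]

```text
clock: 9.2
tcp_pos: [0.828, -0.4127, 0.385]
tool_rot: [0.938, -0.333, 0.069, 0.065]
wrist_force: [-0.2, 0.7, -0.5]
width: 0.0006
finger_force: 0.0
```

Request:
play_rows:
  moves:
    - [[1, -0.5, 0.2, 0], [1, -0.5, 0.2, 0], [1, -0.5, 0.2, 0], [1, -0.5, 0.2, 0], [1, -0.5, 0.2, 0], [1, -0.5, 0.2, 0], [1, -0.5, 0.2, 0], [1, -0.5, 0.2, 0]]

```text
clock: 10.2
tcp_pos: [0.8896, -0.4501, 0.3412]
tool_rot: [0.932, -0.324, 0.143, 0.074]
wrist_force: [0.2, -0.9, -0.5]
width: 0.0003
finger_force: 0.0
```

```bash
cat > st.py <<'E'
from h import *
from scipy.spatial.transform import Rotation as Ro
s=ctrl.state(); M=Ro.from_quat(s["tool_rot"]).as_matrix(); z=M[:,2]; x=M[:,0]; y=M[:,1]
print("t",s["clock"],"q",np.round(s["q"],3),"tcp",np.round(s["tcp_pos"],4))
print("tilt",np.degrees(np.arccos(-z[2])).round(1),"az",np.degrees(np.arctan2(z[1],z[0])).round(1),"y",y.round(3),"y-head",np.degrees(np.arctan2(y[1],y[0])).round(1))
E
python3 st.py
```

```text
t 10.2 q [-0.509  1.104  0.048 -0.097  1.679  1.706] tcp [ 0.8896 -0.4501  0.3412]
tilt 18.5 az -46.7 y [-0.626 -0.778  0.046] y-head -128.8
```

Request:
play_rows:
  moves:
    - [[1, -0.5, 0.2, -0.07], [1, -0.5, 0.2, 0], [1, -0.5, 0.2, 0], [1, -0.5, 0.2, 0], [1, -0.5, 0.2, 0], [1, -0.5, 0.2, 0], [1, -0.5, 0.2, 0], [1, -0.5, 0.2, 0]]

```text
clock: 11.2
tcp_pos: [0.9375, -0.4805, 0.3064]
tool_rot: [0.908, -0.347, 0.218, 0.087]
wrist_force: [0.2, 0.2, -1.2]
width: 0.0007
finger_force: 0.0
```

```bash
python3 st.py
python3 - <<'E'
from h import *
d=np.load("top1.npz"); im,D=d["im"],d["D"]; P=cloud("top",D); e=np.load("side1.npz"); bi=e["im"]; S=cloud("side",e["D"])
# dark caps/hub in top view and side view
for n,I,C,b in(("top",im,P,(235,270,160,210)),("side",bi,S,(245,300,185,215))):
    m=np.zeros(I.shape[:2],np.uint8); m[b[2]:b[3],b[0]:b[1]]=(I[b[2]:b[3],b[0]:b[1]].max(2)<70)
    k,l,st,c=cv2.connectedComponentsWithStats(m)
    for i in range(1,k):
        if st[i,4]>5: print(n,st[i],c[i].round(1),np.nanmedian(C[l==i],0).round(4), onplane(n,c[i],.119)[0].round(4))
# white sleeve mouths in top view
m=np.zeros((384,512),np.uint8); m[155:220,220:285]=(im[155:220,220:285].min(2)>215)
k,l,st,c=cv2.connectedComponentsWithStats(m); pts=[]
for i in range(1,k):
    if st[i,4]>8: print("sleeve",st[i],c[i].round(1),onplane("top",c[i],.093)[0].round(4))
# deck rectangle
z=P[...,2]; v,u=np.mgrid[:384,:512]; q=P[(abs(z-.138)<.007)&(u>195)&(u<305)&(v>165)&(v<240)][:,:2].astype(np.float32)
print(cv2.minAreaRect(q),len(q))
E
```

```text
t 11.2 q [-0.51   1.158  0.048 -0.106  1.473  1.775] tcp [ 0.9375 -0.4805  0.3064]
tilt 27.2 az -42.6 y [-0.667 -0.745  0.006] y-head -131.9
top [249 170   7   6  23] [251.8 172.9] [ 0.5984 -0.0171  0.1281] [ 0.6006 -0.0166  0.119 ]
top [247 184   6   5  22] [249.5 186.3] [ 0.5689 -0.0093  0.0969] [ 0.5651 -0.0097  0.119 ]
top [244 194   6   9  47] [246.5 198.1] [ 0.5328 -0.0024  0.129 ] [ 0.5341 -0.0014  0.119 ]
side [254 191   9  10  58] [258.  195.6] [ 0.532  -0.0071  0.1228] [ 0.5326 -0.0023  0.119 ]
side [279 193   9  10  60] [283.  197.3] [ 0.6005 -0.0229  0.1228] [ 0.6016 -0.0178  0.119 ]
side [245 202   6   4   7] [247.1 203.7] [ 0.4974 -0.0713  0.1381] [ 0.4981 -0.0407  0.119 ]
side [268 202   6   6  28] [270.4 204.5] [ 0.5674 -0.0139  0.0942] [ 0.5612 -0.0506  0.119 ]
side [293 202   7   5  10] [296.2 203.8] [ 0.6284 -0.0806  0.1375] [ 0.6326 -0.0541  0.119 ]
sleeve [254 164   5   7  10] [256.4 166.6] [ 0.6224 -0.029   0.093 ]
sleeve [231 170   5   9  15] [232.3 173.2] [0.6057 0.0368 0.093 ]
sleeve [235 170   6  10  18] [238.4 175.5] [0.599  0.0203 0.093 ]
sleeve [262 176   7  10  19] [264.2 181.1] [ 0.5822 -0.0492  0.093 ]
sleeve [233 188   5   9  18] [235.4 191.8] [0.5546 0.0291 0.093 ]
sleeve [259 194   7   8  16] [260.8 196.3] [ 0.541 -0.039  0.093]
((0.5332677364349365, -0.007453002035617828), (0.22747965157032013, 0.1686476469039917), 87.90615844726562) 2623
```

The tilt is now 27.2°, with the closing axis horizontal. Rotor axis is at (0.567,-0.0095). The tube leans along azimuth -12.6° at 35 mm radius, against 36 mm expected. I'll retract and turn by +0.524.

Request:
play_rows:
  moves:
    - [[-1, 0.47, 0.2, 0.033], [-1, 0.47, 0.2, 0.033], [-1, 0.47, 0.2, 0.033], [-1, 0.47, 0.2, 0.033], [-1, 0.47, 0.2, 0.033], [-1, 0.47, 0.2, 0.033], [-1, 0.47, 0.2, 0.033], [-1, 0.47, 0.2, 0.033]]
  hand: 36

```text
clock: 12.2
tcp_pos: [0.7094, -0.3736, 0.3544]
tool_rot: [0.945, -0.229, 0.227, 0.059]
wrist_force: [0.9, -0.1, 0.9]
width: 0.0362
finger_force: 0.0
```

Request:
play_rows:
  moves:
    - [[-1, 0.47, 0.2, 0.033], [-1, 0.47, 0.2, 0.033], [-1, 0.47, 0.2, 0.033], [-1, 0.47, 0.2, 0.033], [-1, 0.47, 0.2, 0.033], [-1, 0.47, 0.2, 0.033], [-1, 0.47, 0.2, 0.033], [-1, 0.47, 0.2, 0.033]]

```text
clock: 13.2
tcp_pos: [0.4694, -0.2608, 0.4024]
tool_rot: [0.967, -0.102, 0.233, 0.029]
wrist_force: [0.3, -0.4, -0.2]
width: 0.036
finger_force: 0.0
```

```bash
python3 st.py
```

```text
t 13.2 q [-0.741  0.056  1.777  0.288  0.908  0.909] tcp [ 0.4694 -0.2608  0.4024]
tilt 27.2 az -13.1 y [-0.211 -0.977  0.008] y-head -102.2
```

Request:
play_rows:
  moves:
    - [[0.16, 1, -0.3, 0], [0.16, 1, -0.3, 0], [0.16, 1, -0.4, 0], [0.16, 1, -0.4, 0], [0.16, 1, -0.4, 0], [0.16, 1, -0.4, 0], [0.16, 1, -0.5, 0], [0.16, 0.9, -0.5, 0]]

```text
clock: 14.2
tcp_pos: [0.509, -0.0232, 0.3059]
tool_rot: [0.966, -0.103, 0.234, 0.028]
wrist_force: [1.4, -0.5, -0.5]
width: 0.0358
finger_force: 0.0
```

Request:
play_rows:
  moves:
    - [[0.4, 0.4, -0.8, 0], [0.4, 0.25, -0.8, 0], [0.4, -0.1, -0.8, 0], [0, 0, 0, 0]]

```text
clock: 14.7
tcp_pos: [0.5447, -0.0077, 0.2327]
tool_rot: [0.967, -0.103, 0.232, 0.028]
wrist_force: [-0.0, -0.1, -0.5]
width: 0.0361
finger_force: 0.0
```

```bash
python3 st.py
python3 - <<'E'
from h import *
a,_=ctrl.grab_frame("top"); b,_=ctrl.grab_frame("side")
c=np.hstack([cv2.resize(a[130:250,190:310],(400,400),interpolation=cv2.INTER_CUBIC),cv2.resize(b[100:270,180:350],(400,400),interpolation=cv2.INTER_CUBIC)])
cv2.imwrite("pics/pre.png",c[:,:,::-1])
E
```

```text
t 14.7 q [-0.11   0.244  2.039 -0.14   0.394  1.789] tcp [ 0.5447 -0.0077  0.2327]
tilt 27.0 az -13.1 y [-0.212 -0.977  0.007] y-head -102.2
```

View pics/pre.png

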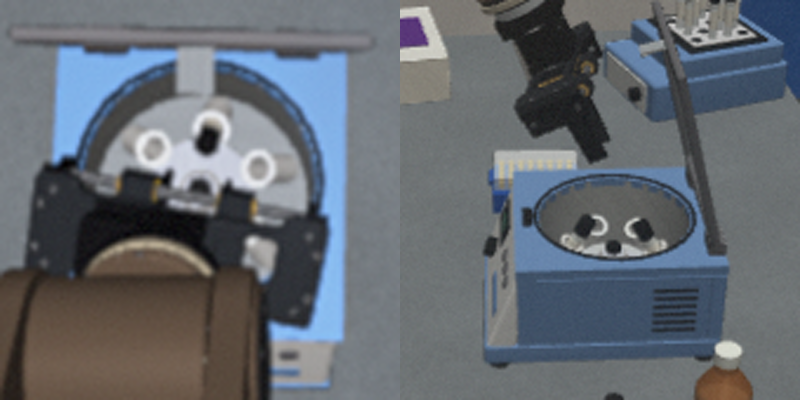

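The tool is lined up: in the left crop the sample cap at (208,138) lies between the fingers' lines, and the lid (strike at (195,70)) is clear. I'll go in along the tube axis.

Request:
play_rows:
  moves:
    - [[0.31, -0.05, -0.6, 0], [0.31, -0.05, -0.6, 0], [0.31, -0.05, -0.6, 0], [0.31, -0.05, -0.6, 0], [0, 0, 0, 0]]

```text
clock: 15.42
tcp_pos: [0.5819, -0.0139, 0.1621]
tool_rot: [0.967, -0.103, 0.233, 0.029]
wrist_force: [0.3, -0.1, -0.0]
width: 0.0361
finger_force: 0.0
```

```bash
python3 st.py
python3 - <<'E'
from h import *
a,_=ctrl.grab_frame("top"); b,_=ctrl.grab_frame("side")
c=np.hstack([cv2.resize(a[140:220,210:290],(400,400),interpolation=cv2.INTER_CUBIC),cv2.resize(b[150:230,230:310],(400,400),interpolation=cv2.INTER_CUBIC)])
cv2.imwrite("pics/pre2.png",c[:,:,::-1])
E
```

```text
t 15.425 q [-0.114  0.403  2.039 -0.225  0.235  1.876] tcp [ 0.5819 -0.0139  0.1621]
tilt 27.1 az -13.1 y [-0.212 -0.977  0.007] y-head -102.3
```

View pics/pre2.png

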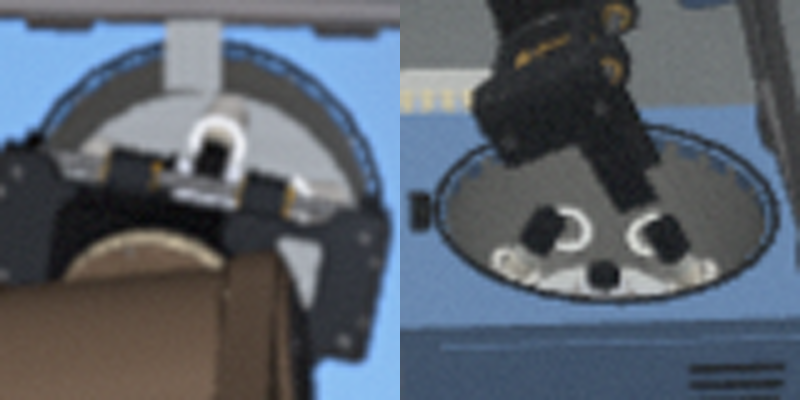

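The cap sits midway between the fingers in both views. Final approach.

Request:
play_rows:
  moves:
    - [[0.2, -0.035, -0.42, 0], [0.2, -0.035, -0.42, 0], [0.2, -0.035, -0.42, 0], [0.2, -0.035, -0.42, 0], [0, 0, 0, 0]]

```text
clock: 16.15
tcp_pos: [0.6058, -0.018, 0.1099]
tool_rot: [0.967, -0.103, 0.232, 0.028]
wrist_force: [0.2, -0.2, -0.4]
width: 0.0358
finger_force: 0.0
```

Request:
play_rows:
  moves:
    - [[0, 0, 0, 0], [0, 0, 0, 0], [0, 0, 0, 0], [0, 0, 0, 0]]
  hand: 10

```text
clock: 16.65
tcp_pos: [0.6061, -0.0179, 0.112]
tool_rot: [0.967, -0.103, 0.233, 0.028]
wrist_force: [-0.1, 0.2, 1.6]
width: 0.0185
finger_force: 30.0
```

```bash
python3 st.py
```

```text
t 16.65 q [-0.117  0.515  2.026 -0.374  0.138  2.025] tcp [ 0.6061 -0.0179  0.112 ]
tilt 27.2 az -13.0 y [-0.212 -0.977  0.007] y-head -102.2
```

Request:
play_rows:
  moves:
    - [[-0.15, 0.035, 0.295, 0], [-0.305, 0.07, 0.59, 0], [-0.305, 0.07, 0.59, 0], [-0.305, 0.07, 0.59, 0], [-0.305, 0.07, 0.59, 0], [-0.305, 0.07, 0.59, 0]]

```text
clock: 17.4
tcp_pos: [0.5546, -0.0062, 0.2096]
tool_rot: [0.967, -0.103, 0.232, 0.028]
wrist_force: [0.8, 0.0, -0.7]
width: 0.0189
finger_force: 30.0
```

```bash
python3 st.py
python3 - <<'E'
from h import *
a,_=ctrl.grab_frame("top"); b,_=ctrl.grab_frame("side")
c=np.hstack([cv2.resize(a[140:240,200:300],(400,400),interpolation=cv2.INTER_CUBIC),cv2.resize(b[130:230,210:310],(400,400),interpolation=cv2.INTER_CUBIC)])
cv2.imwrite("pics/drawn.png",c[:,:,::-1])
E
```

```text
t 17.4 q [-0.104  0.292  2.047 -0.17   0.337  1.826] tcp [ 0.5546 -0.0062  0.2096]
tilt 27.1 az -13.0 y [-0.212 -0.977  0.007] y-head -102.2
```

View pics/drawn.png

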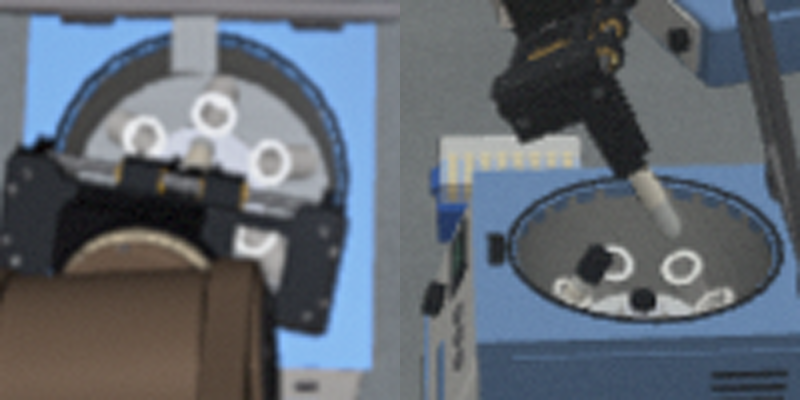

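The tube is out and in line with the tool; the right crop shows it below the fingers at (660,205) and the balance tube still seated at (590,265). To get the tool upright again I'll move clear, turn half round, and push at the far limit so the pitch reverses.

Request:
play_rows:
  moves:
    - [[-0.5, 0, 1, 0], [-0.5, 0, 1, 0], [-0.5, -0.3, 1, 0], [-0.5, -0.6, 1, 0], [-0.5, -1, 1, 0], [-0.3, -1, 1, 0], [0, -1, 0.5, 0], [0, -1, 0, 0.1]]

```text
clock: 18.5
tcp_pos: [0.4717, -0.154, 0.4048]
tool_rot: [0.97, -0.053, 0.235, 0.017]
wrist_force: [0.2, 0.4, -0.6]
width: 0.0189
finger_force: 30.0
```

Request:
play_rows:
  moves:
    - [[0.2, -1, 0, 0.186], [0.2, -1, 0, 0.186], [0.2, -1, 0, 0.186], [0.2, -1, 0, 0.186], [0.2, -1, 0, 0.186], [0.2, -0.5, 0, 0.186], [0.2, 0, 0, 0.186], [0.2, 0, 0, 0.186]]

```text
clock: 19.5
tcp_pos: [0.5185, -0.3126, 0.4023]
tool_rot: [0.762, 0.604, 0.184, -0.142]
wrist_force: [-0.7, -0.4, -0.9]
width: 0.0184
finger_force: 30.0
```

```bash
python3 st.py
```

```text
t 19.5 q [-0.819  0.43   1.268  0.394  1.702 -0.588] tcp [ 0.5185 -0.3126  0.4023]
tilt 27.0 az 76.1 y [ 0.973 -0.229  0.006] y-head -13.2
```

Request:
play_rows:
  moves:
    - [[0.8, -0.4, 0, 0.187], [0.8, -0.4, 0, 0.187], [0.8, -0.4, 0, 0.187], [0.8, -0.4, 0, 0.187], [0.8, -0.4, 0, 0.187], [0.8, -0.4, 0, 0.187], [0.8, -0.4, 0, 0.187], [0, 0, 0, 0]]

```text
clock: 20.5
tcp_pos: [0.68, -0.3906, 0.3903]
tool_rot: [0.237, 0.942, 0.062, -0.228]
wrist_force: [0.2, -0.2, -0.4]
width: 0.0187
finger_force: 30.0
```

Request:
play_rows:
  moves:
    - [[1, -0.55, 0.2, 0], [1, -0.55, 0.2, 0], [1, -0.55, 0.2, 0], [1, -0.55, 0.2, 0], [1, -0.55, 0.2, 0], [1, -0.55, 0.2, 0], [1, -0.55, 0.2, 0], [1, -0.55, 0.2, 0]]

```text
clock: 21.5
tcp_pos: [0.7221, -0.4112, 0.3437]
tool_rot: [0.242, 0.955, 0.044, -0.166]
wrist_force: [0.1, -0.1, -1.4]
width: 0.0187
finger_force: 30.0
```

```bash
python3 st.py
```

```text
t 21.5 q [-0.588  1.103  0.048 -0.038  2.333 -1.685] tcp [ 0.7221 -0.4112  0.3437]
tilt 19.7 az 150.9 y [0.477 0.879 0.004] y-head 61.5
```

Request:
play_rows:
  moves:
    - [[1, -0.55, 0.3, 0], [1, -0.55, 0.3, 0], [1, -0.55, 0.3, 0], [1, -0.55, 0.3, 0], [1, -0.55, 0.3, 0], [1, -0.55, 0.3, 0], [1, -0.55, 0.3, 0], [1, -0.55, 0.3, 0]]

```text
clock: 22.5
tcp_pos: [0.7598, -0.4289, 0.3185]
tool_rot: [0.244, 0.964, 0.026, -0.099]
wrist_force: [-0.5, 1.1, -1.4]
width: 0.0188
finger_force: 30.0
```

Request:
play_rows:
  moves:
    - [[1, -0.55, 0.3, 0], [1, -0.55, 0.3, 0], [1, -0.55, 0.3, 0], [1, -0.55, 0.3, 0], [1, -0.55, 0.3, 0], [1, -0.55, 0.3, 0]]

```text
clock: 23.25
tcp_pos: [0.79, -0.4437, 0.3033]
tool_rot: [0.245, 0.968, 0.011, -0.044]
wrist_force: [-0.1, -0.2, -0.7]
width: 0.0188
finger_force: 30.0
```

```bash
python3 st.py
```

```text
t 23.25 q [-0.582  1.131  0.048 -0.01   2.052 -1.661] tcp [ 0.79   -0.4437  0.3033]
tilt 5.2 az 152.0 y [ 0.476  0.88  -0.001] y-head 61.6
```

Request:
play_rows:
  moves:
    - [[1, -0.55, 0.3, 0], [1, -0.55, 0.3, 0], [1, -0.55, 0.3, 0], [1, -0.55, 0.3, 0], [1, -0.55, 0.3, 0]]

```text
clock: 23.88
tcp_pos: [0.8162, -0.4569, 0.2931]
tool_rot: [0.245, 0.969, -0.002, 0.004]
wrist_force: [0.1, -0.2, -0.3]
width: 0.0189
finger_force: 30.0
```

```bash
python3 st.py
python3 - <<'E'
from h import *
d=np.load("top1.npz"); im,D=d["im"],d["D"]
# empty hole centres predicted, rack pose from first pictures
o=np.array([.4813,-.3156]); y=np.radians(7.61); R=np.array([[np.cos(y),-np.sin(y)],[np.sin(y),np.cos(y)]])
for hx in(-.051,-.017,.017):
    for hy in(-.019,.019):
        w=o+R@[hx,hy]; px=proj("top",[*w,.052])[0]; ps=proj("side",[*w,.052])[0]; print(hx,hy,w.round(4),px.round(1),ps.round(1))
g=np.load("top0.npz")["im"]; print(g[195:245,340:382].min(2)[::2,::2])
e=np.load("side0.npz")["im"]; 
c=np.hstack([cv2.resize(g[180:255,325:400],(400,400),interpolation=cv2.INTER_CUBIC),cv2.resize(e[260:340,210:290],(400,400),interpolation=cv2.INTER_CUBIC)]); cv2.imwrite("pics/rack.png",c[:,:,::-1])
E
```

```text
t 23.875 q [-0.58   1.141  0.048 -0.002  1.944 -1.656] tcp [ 0.8162 -0.4569  0.2931]
tilt 0.5 az -43.8 y [ 0.476  0.88  -0.002] y-head 61.6
-0.051 -0.019 [ 0.4333 -0.3412] [370.4 234. ] [231.6 302.4]
-0.051 0.019 [ 0.4282 -0.3035] [357.1 236.2] [228.3 290.9]
-0.017 -0.019 [ 0.467  -0.3367] [368.  221.8] [246.2 299.9]
-0.017 0.019 [ 0.4619 -0.299 ] [354.8 224. ] [242.5 288.5]
0.017 -0.019 [ 0.5007 -0.3322] [365.7 209.8] [260.6 297.3]
0.017 0.019 [ 0.4956 -0.2945] [352.5 212. ] [256.5 286.1]
[[ 92 181 190 193 193 190 157 105 124 188 192 166  86  30  31  37  87 112
  109 110 105]
 [ 85 169 194 194 186 105  40  34  34 140 152  85  17  34  33  32  88 110
  107 107 106]
 [ 76 161 194 188 101  43  27  39  32 112 164  89  45  23  52 112 166 107
  107 109 108]
 [ 76 148 195 189 112  91  27  40  84 171 195 147 107 167 183 196 182 112
  107 106 106]
 [ 77 125 189 194 166 136 149 175 189 193 190 191 190 193 192 193 191 122
  105 108 106]
 [ 79 101 190 191 193 193 194 192 189 192 192 191 193 191 191 193 190 139
  106 108 105]
 [ 82  87 175 194 193 192 192 190 191 191 192 192 193 190 172 192 191 1
[... 920 characters left out ...]
6  85 184 196 193 192 192 192 193 193 196 197 196 196 196 197
  201 164 107]
 [113 109  83  76 178 194 195 194 192 194 194 195 195 195 191 192 179 193
  198 175 111]
 [109 108  87  73 167 196 192 194 191 175 183 193 195 195 189 190 167 167
  198 191 117]
 [109 109  93  74 133 196 192 189 189 190 163 195 195 196 188 188 175 170
  199 197 129]
 [108 109  97  75 112 199 194 190 189 189 173 198 196 197 193 188 185 196
  199 199 139]
 [109 110 106  76  95 191 194 192 190 183 177 195 197 194 196 197 196 199
  200 203 158]
 [109 110 108  77  85 186 194 193 192 193 195 196 195 195 195 199 199 200
  197 197 160]
 [111 111 107  80  72 175 196 197 194 199 196 197 197 193 182 175 165 149
  135 123 114]]
```

View pics/rack.png

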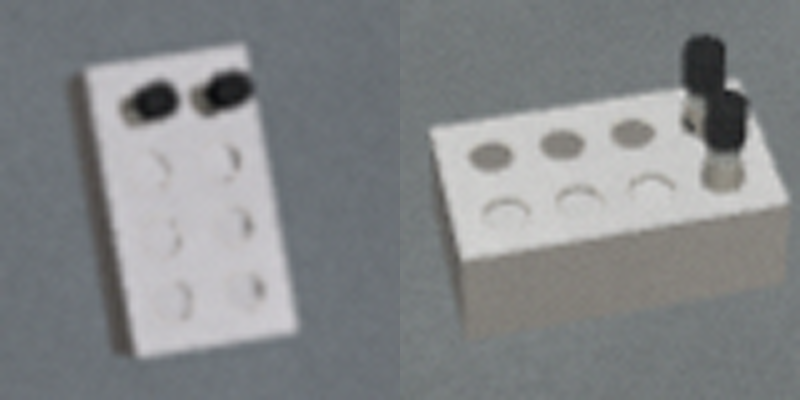

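The rack picture shows the empty holes where predicted; the side-view hole at about (228,291) matches to half a pixel. The tool is upright again at 0.5°. I'm going above the hole at (-51,-19), world (0.433,-0.341).

Request:
play_rows:
  moves:
    - [[-0.98, 0.3, -0.1, 0], [-0.98, 0.3, -0.1, 0], [-0.98, 0.3, -0.1, 0], [-0.98, 0.3, -0.1, 0], [-0.98, 0.3, -0.1, 0], [-0.98, 0.3, -0.1, 0], [-0.98, 0.3, -0.1, 0], [-0.98, 0.3, -0.1, 0]]

```text
clock: 24.88
tcp_pos: [0.5921, -0.3893, 0.2715]
tool_rot: [0.245, 0.969, -0.002, 0.003]
wrist_force: [0.7, -0.9, -0.5]
width: 0.0185
finger_force: 30.0
```

Request:
play_rows:
  moves:
    - [[-0.98, 0.3, -0.5, 0], [-0.98, 0.3, -0.5, 0], [-0.98, 0.3, -0.5, 0], [-0.98, 0.3, -0.5, 0], [-0.98, 0.3, -0.5, 0], [0, 0, 0, 0], [0, 0, 0, 0]]

```text
clock: 25.75
tcp_pos: [0.4469, -0.3452, 0.197]
tool_rot: [0.245, 0.969, -0.002, 0.004]
wrist_force: [-0.0, -0.0, -0.4]
width: 0.0184
finger_force: 30.0
```

```bash
python3 st.py
python3 - <<'E'
from h import *
t=ctrl.state()["tcp_pos"]; 
for n in("side","top"):
    a,D=ctrl.grab_frame(n); np.savez(n+"2.npz",im=a,D=D)
    print(n,"foot pred",proj(n,t-[0,0,.073]).round(1),"fingertip",proj(n,t-[0,0,.011]).round(1))
a=np.load("side2.npz")["im"]; p=proj("side",t-[0,0,.045])[0].astype(int); u,v=p
cv2.imwrite("pics/above.png",cv2.resize(a[v-40:v+60,u-50:u+50],(600,600),interpolation=cv2.INTER_CUBIC)[:,:,::-1]); print("crop origin",u-50,v-40)
E
```

```text
t 25.75 q [-0.775  0.434  1.748 -0.     0.95  -1.85 ] tcp [ 0.4469 -0.3452  0.197 ]
tilt 0.5 az -45.7 y [ 0.476  0.88  -0.003] y-head 61.6
side foot pred [[237.4 279.5]] fingertip [[237.1 257.5]]
top foot pred [[380.1 228.3]] fingertip [[388.6 227.5]]
crop origin 187 229
```

View pics/above.png

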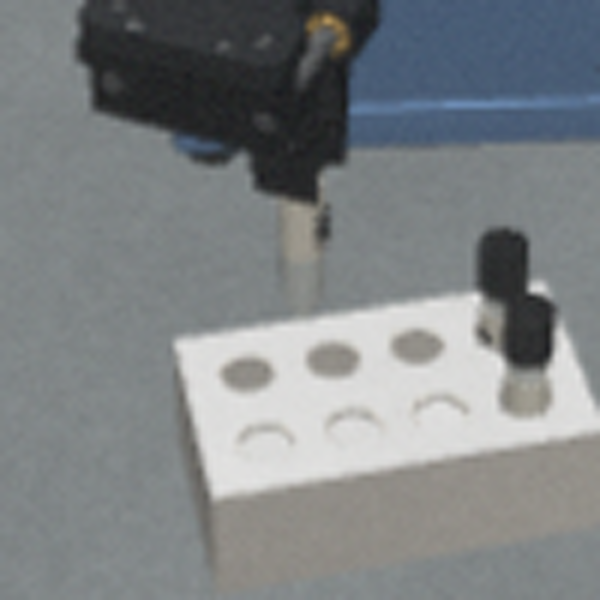

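The tube hangs upright with its foot at about (237,280), as predicted. Shift over the hole and lower.

Request:
play_rows:
  moves:
    - [[-0.227, 0.067, -0.5, 0], [-0.227, 0.067, -0.5, 0], [0, 0, -0.5, 0], [0, 0, -0.3, 0], [0, 0, 0, 0]]

```text
clock: 26.48
tcp_pos: [0.4326, -0.3405, 0.1417]
tool_rot: [0.245, 0.969, -0.002, 0.003]
wrist_force: [0.6, 0.5, -0.9]
width: 0.019
finger_force: 30.0
```

Request:
play_rows:
  moves:
    - [[0, 0, -0.3, 0], [0, 0, -0.3, 0], [0, 0, -0.3, 0], [0, 0, 0, 0]]

```text
clock: 26.98
tcp_pos: [0.4321, -0.3403, 0.1145]
tool_rot: [0.245, 0.969, -0.002, 0.002]
wrist_force: [0.2, 1.2, -0.5]
width: 0.0191
finger_force: 30.0
```

The foot is in the hole with no force. Continue down.

Request:
play_rows:
  moves:
    - [[0, 0, -0.3, 0], [0, 0, -0.3, 0], [0, 0, -0.25, 0], [0, 0, -0.15, 0], [0, 0, -0.08, 0], [0, 0, 0, 0]]

```text
clock: 27.72
tcp_pos: [0.4324, -0.3405, 0.0828]
tool_rot: [0.245, 0.969, -0.002, 0.003]
wrist_force: [-0.1, -0.2, -0.9]
width: 0.0185
finger_force: 30.0
```

Request:
play_rows:
  moves:
    - [[0, 0, -0.06, 0], [0, 0, -0.05, 0], [0, 0, 0, 0]]

```text
clock: 28.1
tcp_pos: [0.4324, -0.3405, 0.0796]
tool_rot: [0.245, 0.969, -0.002, 0.003]
wrist_force: [0.1, -1.3, 0.3]
width: 0.0191
finger_force: 30.0
```

Request:
play_rows:
  moves:
    - [[0, 0, -0.05, 0], [0, 0, 0, 0]]

```text
clock: 28.35
tcp_pos: [0.433, -0.3411, 0.0795]
tool_rot: [0.245, 0.969, -0.003, 0.004]
wrist_force: [-1.4, 1.2, 15.1]
width: 0.0187
finger_force: 30.0
```

Contact with the floor. Release and lift off.

Request:
play_rows:
  moves:
    - [[0, 0, 0.04, 0], [0, 0, 0, 0]]

```text
clock: 28.6
tcp_pos: [0.4325, -0.3406, 0.0796]
tool_rot: [0.245, 0.969, -0.002, 0.003]
wrist_force: [0.3, 1.0, 5.7]
width: 0.0186
finger_force: 30.0
```

Request:
play_rows:
  moves:
    - [[0, 0, 0, 0], [0, 0, 0, 0], [0, 0, 0, 0], [0, 0, 0, 0]]
  hand: 40

```text
clock: 29.1
tcp_pos: [0.4323, -0.3405, 0.0792]
tool_rot: [0.245, 0.969, -0.002, 0.003]
wrist_force: [0.6, 0.7, -0.2]
width: 0.04
finger_force: 0.0
```

Request:
play_rows:
  moves:
    - [[0, 0, 0.4, 0], [0, 0, 0.6, 0], [0, 0, 0.8, 0], [0, 0, 1, 0], [0, 0, 1, 0], [0, 0, 1, 0], [-0.3, 0, 1, 0], [-0.5, 0.5, 1, 0]]

```text
clock: 30.1
tcp_pos: [0.4081, -0.3256, 0.2849]
tool_rot: [0.245, 0.969, -0.002, 0.003]
wrist_force: [-0.1, 0.2, 0.2]
width: 0.0399
finger_force: 0.0
```

```bash
python3 st.py
python3 - <<'E'
from h import *
a,D=ctrl.grab_frame("side")
cv2.imwrite("pics/placed.png",cv2.resize(a[120:350,170:350],(540,598),interpolation=cv2.INTER_CUBIC)[:,:,::-1])
E
```

```text
t 30.1 q [-0.8    0.281  1.732 -0.     1.121 -1.875] tcp [ 0.4081 -0.3256  0.2849]
tilt 0.4 az -47.0 y [ 0.476  0.88  -0.002] y-head 61.6
```

View pics/placed.png

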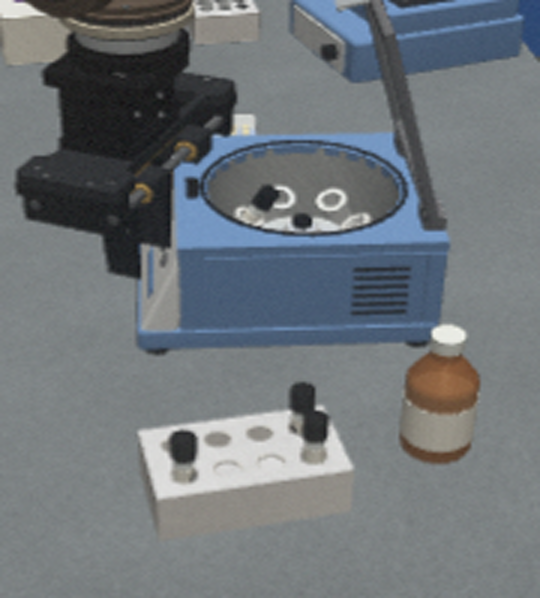

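The picture shows the sample tube standing in the rack's near-left hole at (183,455), the others untouched and the lid open. Now I close the fingers and bring the tool over and behind the lid.

Request:
play_rows:
  moves:
    - [[0, 0.3, 1, 0.045], [0, 0.3, 1, 0.045], [0, 0.3, 1, 0.045], [0, 0.3, 1, 0.045], [0, 0.3, 1, 0.045]]
  hand: 0

```text
clock: 30.78
tcp_pos: [0.4081, -0.2799, 0.4348]
tool_rot: [0.134, 0.991, -0.002, 0.003]
wrist_force: [0.4, -0.1, -0.4]
width: 0.0007
finger_force: 0.0
```

Request:
play_rows:
  moves:
    - [[0.96, 0.99, 0, 0.025], [0.96, 0.99, 0, 0.025], [0.96, 0.99, 0, 0.025], [0.96, 0.99, 0, 0.025], [0.96, 0.99, 0, 0.025], [0.96, 0.99, 0, 0.025], [0.96, 0.99, 0, 0.025], [0.96, 0.99, 0, 0.025]]

```text
clock: 31.78
tcp_pos: [0.6394, -0.0417, 0.4338]
tool_rot: [0.035, 0.999, -0.001, 0.003]
wrist_force: [-0.8, 0.4, 0.1]
width: 0.0003
finger_force: 0.0
```

```bash
python3 st.py
python3 - <<'E'
import numpy as np
c=np.array([.567,-.0095]); a=np.array([np.cos(-.042),np.sin(-.042)])
for th in [1.32,1.2,1.0,.8,.6,.4,.25,.12,.05,0]:
    rho=.195+.023*(1.32-th)/1.32
    x=.106-rho*np.cos(th)+.005*np.sin(th)+.013; z=.148+rho*np.sin(th)+.005*np.cos(th)
    print(th,(c+a*x).round(4),"TCP z",round(z+.011,4))
E
```

```text
t 31.775 q [-0.168  0.393  1.181 -0.002  1.561 -1.669] tcp [ 0.6394 -0.0417  0.4338]
tilt 0.4 az -21.8 y [ 0.07   0.998 -0.002] y-head 86.0
1.32 [ 0.6424 -0.0127] TCP z 0.3491
1.2 [ 0.6192 -0.0117] TCP z 0.3445
1.0 [ 0.5818 -0.0101] TCP z 0.3305
0.8 [ 0.5474 -0.0087] TCP z 0.3089
0.6 [ 0.5176 -0.0074] TCP z 0.2803
0.4 [ 0.4936 -0.0064] TCP z 0.2458
0.25 [ 0.4803 -0.0059] TCP z 0.2167
0.12 [ 0.4723 -0.0055] TCP z 0.1898
0.05 [ 0.4695 -0.0054] TCP z 0.1748
0 [ 0.4681 -0.0053] TCP z 0.164
```

Request:
play_rows:
  moves:
    - [[1, 0.9, 0, 0], [0.1, 0, -0.5, 0], [0, 0, -0.8, 0], [0, 0, -0.8, 0], [0, 0, -0.7, 0], [0, 0, 0, 0]]

```text
clock: 32.52
tcp_pos: [0.6708, -0.0165, 0.348]
tool_rot: [0.036, 0.999, -0.001, 0.002]
wrist_force: [0.0, 0.0, 0.7]
width: 0.0004
finger_force: 0.0
```

Request:
play_rows:
  moves:
    - [[-0.4, 0, 0, 0], [-0.4, 0, 0, 0], [-0.4, 0.01, -0.05, 0], [-0.4, 0.01, -0.1, 0], [-0.4, 0.01, -0.15, 0], [0, 0, 0, 0]]

```text
clock: 33.28
tcp_pos: [0.6109, -0.0149, 0.3405]
tool_rot: [0.035, 0.999, -0.001, 0.003]
wrist_force: [0.3, 0.4, 0.8]
width: 0.0006
finger_force: 0.5
```

```bash
cat > lid.py <<'E'
from h import *
im,D=ctrl.grab_frame("side"); S=cloud("side",D); c=np.array([.567,-.0095]); a=np.array([np.cos(-.042),np.sin(-.042)]); b=np.array([-a[1],a[0]])
Q=S.reshape(-1,3); Q=Q[~np.isnan(Q[:,0])]; x=(Q[:,:2]-c)@a; y=(Q[:,:2]-c)@b
k=(abs(y+.106)<.008)&(x<.12)&(x>-.13)&(Q[:,2]>.147)&(Q[:,2]<.40)
r=np.hypot(x-.106,Q[:,2]-.148)
k&=(r>.1)&(r<.24)
print(k.sum(),"lid angle",np.median(np.arctan2(Q[k,2]-.148,.106-x[k])).round(3),"rmax",r[k].max().round(3) if k.any() else 0)
E
python3 lid.py; python3 st.py
```

```text
195 lid angle 1.152 rmax 0.224
t 33.325 q [-0.132  0.38   1.433 -0.002  1.322 -1.631] tcp [ 0.6115 -0.0149  0.3407]
tilt 0.4 az -20.9 y [ 0.07   0.998 -0.002] y-head 86.0
```

Request:
play_rows:
  moves:
    - [[-0.33, 0.015, -0.1, 0], [-0.33, 0.015, -0.11, 0], [-0.33, 0.015, -0.12, 0], [-0.38, 0.015, -0.22, 0], [-0.38, 0.015, -0.24, 0], [-0.38, 0.015, -0.26, 0], [0, 0, 0, 0]]

```text
clock: 34.2
tcp_pos: [0.5469, -0.0123, 0.3087]
tool_rot: [0.035, 0.999, -0.001, 0.003]
wrist_force: [-0.1, -0.2, 1.4]
width: 0.0008
finger_force: 0.6
```

Request:
play_rows:
  moves:
    - [[-0.33, 0.015, -0.3, 0], [-0.33, 0.015, -0.32, 0], [-0.33, 0.015, -0.34, 0], [-0.27, 0.01, -0.37, 0], [-0.27, 0.01, -0.38, 0], [-0.27, 0.01, -0.4, 0], [0, 0, 0, 0]]

```text
clock: 35.08
tcp_pos: [0.4928, -0.01, 0.2446]
tool_rot: [0.035, 0.999, -0.001, 0.002]
wrist_force: [-0.5, -0.2, 2.2]
width: 0.0007
finger_force: 0.9
```

```bash
python3 lid.py; python3 st.py
```

```text
219 lid angle 0.405 rmax 0.223
t 35.125 q [-0.153  0.28   1.85  -0.002  1.007 -1.653] tcp [ 0.4932 -0.01    0.2451]
tilt 0.3 az -28.0 y [ 0.07   0.998 -0.002] y-head 86.0
```

Request:
play_rows:
  moves:
    - [[-0.22, 0.02, -0.47, 0], [-0.22, 0.02, -0.47, 0], [-0.13, 0.02, -0.45, 0], [-0.13, 0.02, -0.45, 0], [-0.08, 0.02, -0.25, 0], [-0.03, 0.02, -0.15, 0], [0, 0, 0, 0]]

```text
clock: 36.0
tcp_pos: [0.4696, -0.0064, 0.1783]
tool_rot: [0.035, 0.999, -0.001, 0.003]
wrist_force: [0.8, -0.3, 2.6]
width: 0.0006
finger_force: 1.2
```

Request:
play_rows:
  moves:
    - [[0, 0, -0.1, 0], [0, 0, -0.06, 0], [0, 0, -0.05, 0], [0, 0, -0.05, 0], [0, 0, -0.04, 0], [0, 0, 0, 0]]

```text
clock: 36.75
tcp_pos: [0.4695, -0.0064, 0.1691]
tool_rot: [0.035, 0.999, -0.001, 0.003]
wrist_force: [-2.3, -0.5, 3.8]
width: 0.0006
finger_force: 1.3
```

Request:
play_rows:
  moves:
    - [[0, 0, -0.04, 0], [0, 0, -0.04, 0], [0, 0, -0.04, 0], [0, 0, -0.04, 0], [0, 0, -0.04, 0], [0, 0, -0.04, 0], [0, 0, -0.03, 0], [0, 0, 0, 0]]

```text
clock: 37.75
tcp_pos: [0.4697, -0.0065, 0.1611]
tool_rot: [0.035, 0.999, -0.001, 0.003]
wrist_force: [-1.4, 0.1, 3.2]
width: 0.0002
finger_force: 1.4
```

Request:
play_rows:
  moves:
    - [[0, 0, -0.03, 0], [0, 0, 0, 0]]

```text
clock: 38.0
tcp_pos: [0.4697, -0.0065, 0.1603]
tool_rot: [0.035, 0.999, -0.001, 0.003]
wrist_force: [-1.2, 0.4, 1.3]
width: 0.0004
finger_force: 1.3
```

Request:
play_rows:
  moves:
    - [[0, 0, -0.03, 0], [0, 0, -0.02, 0], [0, 0, 0, 0]]

```text
clock: 38.38
tcp_pos: [0.4697, -0.0065, 0.1589]
tool_rot: [0.035, 0.999, -0.001, 0.003]
wrist_force: [-2.2, 1.0, 5.4]
width: 0.0003
finger_force: 3.0
```

Force is rising; a little more to reach about 8–12 N.

Request:
play_rows:
  moves:
    - [[0, 0, -0.02, 0], [0, 0, -0.01, 0], [0, 0, 0, 0]]

```text
clock: 38.75
tcp_pos: [0.4697, -0.0065, 0.1583]
tool_rot: [0.035, 0.999, -0.001, 0.004]
wrist_force: [-3.4, 0.7, 9.9]
width: 0.0003
finger_force: 5.1
```

At the stop with about 10 N. Release slowly, then back off.

Request:
play_rows:
  moves:
    - [[0, 0, 0.06, 0], [0, 0, 0.1, 0], [0, 0, 0.15, 0], [0, 0, 0.3, 0], [0, 0, 0.5, 0], [0, 0, 0.8, 0], [0, 0, 0.8, 0], [0, 0, 0, 0]]

```text
clock: 39.75
tcp_pos: [0.4701, -0.0065, 0.2408]
tool_rot: [0.035, 0.999, -0.001, 0.005]
wrist_force: [0.6, -0.2, -0.8]
width: 0.0005
finger_force: 0.0
```

```bash
python3 st.py
python3 - <<'E'
from h import *
im,D=ctrl.grab_frame("side"); S=cloud("side",D); P=cloud("top",ctrl.grab_frame("top")[1])
c=np.array([.567,-.0095])
for n,C in(("side",S),("top",P)):
    Q=C.reshape(-1,3); Q=Q[~np.isnan(Q[:,0])]; x=Q[:,0]-c[0]; y=Q[:,1]-c[1]
    for y0 in(-.098,.098):
        k=(abs(y-y0)<.006)&(x>-.1)&(x<.08)&(Q[:,2]>.12)&(Q[:,2]<.25); 
        if k.sum()>5: print(n,y0,k.sum(),"slope",np.polyfit(x[k],Q[k,2],1).round(4))
    h=np.array([.4333,-.3412]); k=(np.hypot(*(Q[:,:2]-h).T)<.02)&(Q[:,2]>.06)&(Q[:,2]<.15); print(n,"tube",k.sum(),Q[k].mean(0).round(3),"top",np.percentile(Q[k,2],95).round(3))
E
```

```text
t 39.75 q [-0.154  0.249  1.909 -0.002  0.973 -1.653] tcp [ 0.4701 -0.0065  0.2408]
tilt 0.6 az -18.0 y [ 0.07   0.998 -0.002] y-head 86.0
side -0.098 370 slope [0.0054 0.1457]
side 0.098 118 slope [-0.0059  0.1528]
side tube 142 [ 0.43  -0.347  0.084] top 0.099
top -0.098 210 slope [-0.005   0.1547]
top 0.098 114 slope [0.0044 0.1545]
top tube 61 [ 0.432 -0.339  0.093] top 0.102
```

The lid lies flat at its latched height and the tube top is at 0.099 m. I'll back off a little more, recheck, and hand in.

Request:
play_rows:
  moves:
    - [[-0.5, 0, 0.5, 0], [-0.5, 0, 0.5, 0], [-0.5, 0, 0.5, 0], [0, 0, 0, 0], [0, 0, 0, 0], [0, 0, 0, 0], [0, 0, 0, 0], [0, 0, 0, 0]]

```text
clock: 40.85
tcp_pos: [0.4247, -0.0065, 0.2839]
tool_rot: [0.035, 0.999, -0.001, 0.003]
wrist_force: [-0.1, 0.1, 0.5]
width: 0.0004
finger_force: 0.0
```

Run:
```python
from h import *
P=cloud("top",ctrl.grab_frame("top")[1]); Q=P.reshape(-1,3); Q=Q[~np.isnan(Q[:,0])]; x=Q[:,0]-.567; y=Q[:,1]+.0095
k=(abs(abs(y)-.098)<.006)&(x>-.1)&(x<.08)&(Q[:,2]>.12)&(Q[:,2]<.3); f=np.polyfit(x[k],Q[k,2],1); print(k.sum(),f.round(4))
if k.sum()>100 and abs(f[0])<.02 and abs(f[1]-.1546)<.004: print(ctrl.finish_job())
```

```text
547 [-0.0022  0.1548]
the job is handed in; nothing more can be done
None
```

I handed the job in at about 41 s without seeing the verdict: the sample tube stands in the rack hole at (-51, -19) mm, the lid is shut and held by its latch, and nothing else was seen to move; to fit under the open lid I tilted the tool 27° by pushing the arm at its reach limit.

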